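Seat a cell spacer in the corner pocket of the fixture

TASK

Push the long two-socket black spacer with your fingertips until its long side lies flat against the fixture's rail, still short of the pocket, then slide it along the rail into the corner pocket behind the T-shaped stop until it is fully home, flush against both the rail and the stop. Only push it: never pick it up or tip it, and leave everything else where it is.

Things in the scene. Friction and masses are not known exactly. Their poses are not given: they have to be found in the camera images.
- spacer: Part to move: loose black plastic two-socket spacer, flat on the plate, 64 mm long (its y), 36 mm wide (x), 16 mm high, solid, about 45 g; its four upright corners are cut at 45 degrees (10 mm off each side). Origin: centre of its underside, z up. Starts near the middle of the rail's length, its middle 50 to 90 mm out from the rail's face, turned up to 25 degrees from the rail's direction.
- fixture: Fixed aluminium plate 6 mm thick, x -120 to +100 mm, y -225 to +225 mm; the spacer slides on its top. A straight dark steel rail runs along y near its far (+x) edge: 16 mm thick, 14 mm above the plate, 430 mm long; its inner face looks to -x and lies at x = +50 mm. Origin on the table under the plate, z up.
- pocket_stop: Fixed dark steel T at one end of the rail (either), axes as the fixture's, 14 mm high. Origin on the plate's top, at the rail's inner face. Stem from rail to x -52 mm, y -10 to 10 mm, 4 mm screw head on it. T-bar = lip along the rail, x -40 to -52, y -36 to 36 mm. Pocket: between rail, stem and lip, on the side of the rail's middle. Spacer home: its middle at x -18 mm, 42 mm along y from origin.
- plain_stop: Fixed straight dark steel block at the other end of the rail, same 20 mm wide, 14 mm high stem (x +10 to -52 mm) but without a lip: not the pocket. Origin as for the T-shaped stop.
- single_spacer: Small one-socket black spacer, 36 x 36 x 16 mm, 25 g, lying on a near corner of the plate; origin at the centre of its underside. Bystander: leave it.
- cell_plate: A standing battery cell, a cylinder 32 mm across and 65 mm tall; origin at the centre of its underside, z up. Bystander: leave it standing where it is. It stands on the other near corner of the plate.
- cell_a: A standing battery cell, a cylinder 32 mm across and 65 mm tall; origin at the centre of its underside, z up. Bystander: leave it standing where it is. On the table at the robot's right.
- cell_b: A standing battery cell, a cylinder 32 mm across and 65 mm tall; origin at the centre of its underside, z up. Bystander: leave it standing where it is. On the table at the robot's right.
- cell_c: A standing battery cell, a cylinder 32 mm across and 65 mm tall; origin at the centre of its underside, z up. Bystander: leave it standing where it is. On the table at the robot's left.
- screwdriver: Screwdriver 190 mm long lying on the table at the robot's left, along its own x. Bystander: leave it.
Mind the look-alikes: they are no part of the job. Leave any white look-alike of the spacer alone.

How it is judged:
On the way:
1. the spacer lies flat, its long side against the rail, before it reaches the pocket (x of spacer in the frame of pocket_stop between -0.0203 and -0.0155 m and angle between the y axis of spacer and the y axis of fixture, either way round below 0.06 rad and z of spacer in the frame of fixture below 0.0085 m and ((y of pocket_stop in the frame of fixture above 0 m and y of spacer in the frame of pocket_stop between -0.3 and -0.073 m) or (y of pocket_stop in the frame of fixture below 0 m and y of spacer in the frame of pocket_stop between 0.073 and 0.3 m))), for 0.2 s.
At the end, for the whole second after the job is handed in: The spacer lies flat on the plate in the pocket, on the side of the T-shaped stop that faces the middle of the rail: within about 2.3 mm of the rail and 2.5 mm of the stop, its long side within 0.06 rad of the rail's direction, at rest (x of spacer in the frame of pocket_stop between -0.0203 and -0.0155 m and angle between the y axis of spacer and the y axis of fixture, either way round below 0.06 rad and z of spacer in the frame of fixture below 0.0085 m and ((y of pocket_stop in the frame of fixture above 0 m and y of spacer in the frame of pocket_stop between -0.0445 and -0.0395 m) or (y of pocket_stop in the frame of fixture below 0 m and y of spacer in the frame of pocket_stop between 0.0395 and 0.0445 m)) and angle between spacer's own z axis and vertical below 0.05 rad and linear speed of spacer below 0.01 m/s); the robot touches nothing.
It fails at once if the spacer is lifted more than 8 mm off the plate, carried or tipped (z of spacer in the frame of fixture above 0.014 m or angle between spacer's own z axis and vertical above 0.25 rad).
It fails at once if a bystander (cell, small spacer or screwdriver) is moved more than 15 mm, or a cell is tipped (distance of any of cell_plate, single_spacer, cell_a, cell_b, cell_c, screwdriver from where it was at the start of the episode above 0.015 m or angle between any of cell_plate, cell_a, cell_b, cell_c's own z axis and vertical above 0.3 rad).
It also fails if it takes over 56 s, if anything falls off the work surface, if the arm or the gripper's body presses on something with over 40 N, if the wrist force passes 120 N, or if a joint passes its speed limit or range.

ROBOT

A 6-joint arm with a two-finger parallel gripper is mounted at the origin on the work surface. World frame = base frame: x ahead of the robot, y to its left, z up, the work surface at z = 0. Lengths are in m, angles in rad, forces in N, time in s.
With the tool pointing down it reaches from about 0.25 to 0.725 m from the base axis. Payload 4 kg.
Tool frame: the origin (TCP) lies at the centre of the arm's flange, where the gripper is bolted on; the fingertips stand 173 mm ahead of it and the grasp point (between the pads) lies 155 mm ahead of it; z points along the fingers, y is the line along which they close (so a half turn about z gives the same grasp; the last joint's range is limited). The gripper opens to 85 mm and grips with 20 to 120 N. Pads are 22 mm wide; open, the fingers measure 114 mm over their backs; the gripper's body (76 mm by 85 mm) begins 54 mm behind the grasp point. The pads swing forward as they close: fully open they stand 13 mm farther back than shut.
Start: joints at [1.111, 0.241, 0.005, 1.335, 0, 1.571], TCP at [0.222, 0.448, 0.405] pointing down, gripper open.
Joint ranges: [-2.72, 2.72], [-1.05, 1.87], [-1.09, 1.28], [-1.99, 2.15], [-1.42, 1.44], [-3.14, 3.14]. Speed limits (rad/s): [2.79, 2.79, 3.14, 3.14, 3.14, 3.14].

INTERFACE

Orientations are given as [roll, pitch, yaw] about the fixed x, y, z axes, in that order (R = Rz(yaw) Ry(pitch) Rx(roll)).
In Python, from station import bot, hand, kin, state, vision, job, boxes_of gives the robot as it stands. Calls block until the motion is done:
- bot.goto(position, orientation): joint-space move of the TCP to a pose.
- bot.move_straight(position, max_speed=0.15, attitude=None, threshold=None): straight line of the TCP; attitude=None keeps the orientation; max_speed is the mean speed in m/s. With threshold (N) it stops when the force on the tool has changed by that much, and returns True; else False.
- bot.move_j(angles): joint-space move.
- hand.gripper_to(opening, effort=None): opening from 0.0 (shut) to 1.0 (fully open); effort is the grip in N (None keeps the last); returns when the fingers have stopped.
- bot.dwell(seconds).
- kin.inverse_kinematics(position, orientation): joint angles nearest the present ones, or None.
- state(): the state.
- vision.snapshot(name): name is "side" or "top"; returns a dict with "img" (420x560x3 uint8, red, green, blue), "fov_y" (degrees; the focal length in pixels is half the picture's height over the tangent of half this angle, whatever the lens; pixels are square), "cx", "cy" (the principal point, pixels), "dist" ([k1, k2, p1, p2, k3] as OpenCV has them; the pictures are not rectified), "world_to_cam" (4x4, takes a point from world to camera coordinates). Camera axes: x right, y up, looking along -z (the intrinsics and any distortion apply to the point x, -y, -z); pixel columns grow to the right and rows downward; lengths in m; the calibration is good to about 2 mm. A picture is of the moment at which its call begins. There is no depth.
A pose or a line that the arm cannot do raises bot.PlanningError and nothing moves.
- job.sign_off(): hands the job in; it is judged then, once.
Trained networks look in the newest picture that a camera, given by its name, has taken for a name from the list of things; names that differ only in an ending like _2 or _b are one class to them, and where a whole thing is asked for, a point or a joint stands for the part that bears it (a point fixed in the world has none). Each returns a list of dicts, best first, with "confidence" (0 to 1); they miss things now and then, are a little off and sometimes report something else, mostly with a low value. They report only what shows in the picture. A call takes as long as a camera call. They do not tell look-alikes from the thing itself.
- boxes_of(camera, thing): "point" ([column, row] in pixels, amid what is visible of it).
The state is a dict: "time_s": time; "joint_positions": joint angles; "qd": joint speeds; "effort": joint torques, N m; "ee_pos": TCP position; "ee_rot": TCP orientation; "contact_force": force on the tool from outside, world axes, zero at the start; "torque": the same for the moment, N m; "grip_width": opening from 0.0 (shut) to 1.0 (fully open); "gripper_force": force on a finger pad.
Only numpy, scipy, OpenCV 4.12 (cv2) and the standard library are available. Lean on these libraries where they do the work, as an engineer would, in place of code of your own. Each camera call takes 0.05 s, during which the arm holds its last target. There are 200 camera calls.

## Working session

There is one attempt and no reset: what is moved stays moved. The work goes in short steps, each a Python script; the robot and the scene stay as the last script left them, time stands still between calls to the robot, and variables do not carry over. Pictures are saved under pics/ and viewed, at most 10 in all, crops included, and the job is handed in when it is done.

```bash
ls && mkdir -p pics
cat > h.py <<'E'
import numpy as np, cv2
from station import bot, hand, kin, state, vision, job, boxes_of
def snap(n,f=None):
    s=vision.snapshot(n)
    if f: cv2.imwrite('pics/'+f,cv2.cvtColor(s['img'],cv2.COLOR_RGB2BGR))
    return s
def K(s):
    h=s['img'].shape[0]; f=h/2/np.tan(np.radians(s['fov_y'])/2)
    return np.array([[f,0,s['cx']],[0,f,s['cy']],[0,0,1.]])
def ray(s,px):
    u=cv2.undistortPoints(np.array(px,float).reshape(-1,1,2),K(s),np.array(s['dist'],float)).reshape(-1,2)
    T=np.array(s['world_to_cam']); R,t=T[:3,:3],T[:3,3]
    d=np.c_[u[:,0],-u[:,1],-np.ones(len(u))]@R
    return -R.T@t, d
def at_z(s,px,z):
    c,d=ray(s,px); return c+d*((z-c[2])/d[:,2:3])
def proj(s,P):
    T=np.array(s['world_to_cam']); p=np.atleast_2d(P)@T[:3,:3].T+T[:3,3]
    p=p*[1,-1,-1]
    return cv2.projectPoints(p.reshape(-1,1,3),np.zeros(3),np.zeros(3),K(s),np.array(s['dist'],float))[0].reshape(-1,2)
def tri(s1,p1,s2,p2):
    (a,d),(b,e)=ray(s1,p1),ray(s2,p2); d=d[0];e=e[0]
    x=np.linalg.lstsq(np.c_[d,-e],b-a,rcond=None)[0]
    P,Q=a+x[0]*d,b+x[1]*e
    return (P+Q)/2,np.linalg.norm(P-Q)
E
cat > a.py <<'E'
from h import *
st=state(); print(st['time_s'],st['ee_pos'],st['ee_rot'],st['grip_width'])
S={n:snap(n,n+'1.png') for n in ('top','side')}
for n in S: 
    print(n,S[n]['fov_y'],S[n]['dist'])
    for t in 'spacer fixture pocket_stop plain_stop single_spacer cell_plate cell_a screwdriver'.split():
        z=.02
        print(t,[(np.round(b['point']).tolist(),round(b['confidence'],2),np.round(at_z(S[n],b['point'],z)[0,:2],3).tolist()) for b in boxes_of(n,t)[:4]])
E
python3 a.py
```

```text
pics
0.0 [0.22176138 0.447842   0.40381405] [-3.13952364e+00 -7.96369703e-06  2.68179250e+00] 0.9975222764761024
top 48.01812131617699 [-0.00704618  0.          0.          0.          0.        ]
spacer [([242.0, 286.0], 0.72, [0.379, 0.092]), ([277.0, 202.0], 0.7, [0.568, 0.016])]
fixture [([269.0, 196.0], 0.78, [0.583, 0.035])]
pocket_stop [([340.0, 195.0], 0.71, [0.586, -0.128])]
plain_stop [([203.0, 166.0], 0.64, [0.653, 0.19])]
single_spacer [([336.0, 239.0], 0.71, [0.484, -0.117])]
cell_plate [([185.0, 215.0], 0.51, [0.536, 0.226]), ([202.0, 166.0], 0.44, [0.652, 0.191])]
cell_a [([462.0, 183.0], 0.51, [0.619, -0.413])]
screwdriver [([95.0, 241.0], 0.61, [0.475, 0.427])]
side 57.75769288762558 [-0.05647999  0.          0.          0.          0.        ]
spacer [([215.0, 220.0], 0.6, [0.365, 0.071]), ([283.0, 210.0], 0.53, [0.564, 0.01])]
fixture [([293.0, 218.0], 0.69, [0.569, -0.035])]
pocket_stop [([319.0, 235.0], 0.76, [0.59, -0.139])]
plain_stop []
single_spacer [([281.0, 246.0], 0.74, [0.475, -0.125])]
cell_plate [([243.0, 171.0], 0.59, [0.559, 0.28]), ([283.0, 246.0], 0.48, [0.479, -0.126])]
cell_a [([258.0, 146.0], 0.65, [0.695, 0.419]), ([399.0, 293.0], 0.64, [0.629, -0.409])]
screwdriver [([202.0, 163.0], 0.5, [0.459, 0.412])]
```

View pics/top1.png

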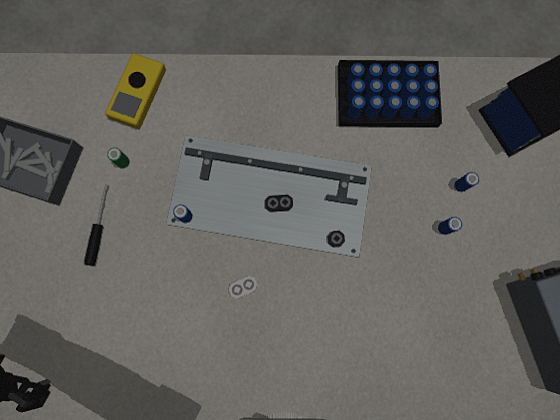

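```bash
python3 -c "
import cv2
i=cv2.imread('pics/top1.png')[130:310,150:390]
j=cv2.imread('pics/side1.png')[140:280,180:380]
cv2.imwrite('pics/c1.png',cv2.resize(i,None,fx=3.3,fy=3.3,interpolation=2))
cv2.imwrite('pics/c2.png',cv2.resize(j,None,fx=4,fy=4,interpolation=2))"
```

```text
(no output)
```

View pics/c1.png

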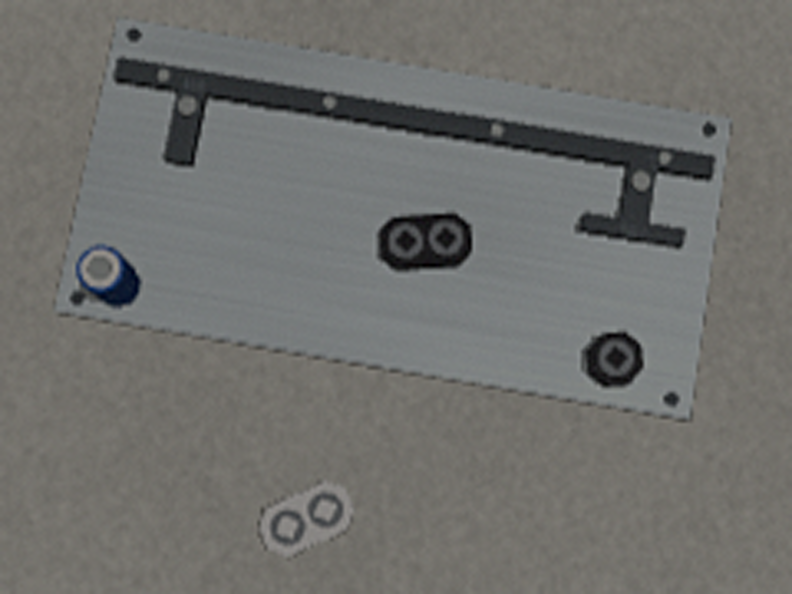

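View pics/c2.png

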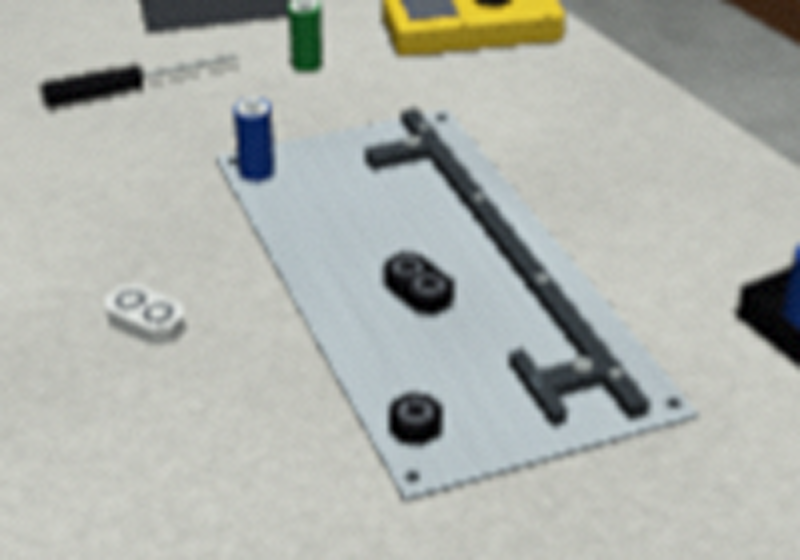

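The pictures settle which objects are which:

- **Spacer:** three things look alike. The black two-socket one at top-view (279,203), on the plate, fits the description. The white two-socket one at (242,286), on the table, is the look-alike to leave. The black one-socket one at (336,239) is the bystander. The crop confirms this.
- **Stops:** the T-shaped stop is at the right end (340,193) and the plain stop at the left (206,166).

Next I'll measure the fixture and spacer poses.

```bash
cat > m.py <<'E'
from h import *
def masks(s):
    im=s['img'].astype(int); r,g,b=im[...,0],im[...,1],im[...,2]
    return (b-r),im.sum(2)/3
def fit_fixture(s,g0):
    """rail+stem dark mask against projected model: fit pose by plate outline corners"""
    br,v=masks(s)
    m=((br>0)&(v>70)).astype(np.uint8)
    m=cv2.morphologyEx(m,cv2.MORPH_CLOSE,np.ones((15,15)))
    m=cv2.morphologyEx(m,cv2.MORPH_OPEN,np.ones((9,9)))
    n,l,st,c=cv2.connectedComponentsWithStats(m)
    k=l[int(g0[1]),int(g0[0])]
    cs=max(cv2.findContours((l==k).astype(np.uint8),0,1)[0],key=cv2.contourArea).reshape(-1,2)
    P=at_z(s,cs,.006)[:,:2]
    from scipy.optimize import least_squares
    def res(x):
        R=np.array([[np.cos(x[2]),-np.sin(x[2])],[np.sin(x[2]),np.cos(x[2])]])
        q=(P-x[:2])@R-[-.01,0]; d=np.abs(q)-[.11,.225]
        return np.where((d>0).any(1),np.linalg.norm(np.maximum(d,0),axis=1),d.max(1))
    r=cv2.minAreaRect(P.astype(np.float32)); 
    o=least_squares(res,[*P.mean(0),-.16],loss='soft_l1',f_scale=.001)
    return o.x,np.median(np.abs(res(o.x))),r
def spacer(s,px,z=.016):
    br,v=masks(s); m=(v<75).astype(np.uint8); m=cv2.morphologyEx(m,cv2.MORPH_CLOSE,np.ones((7,7)))
    n,l,st,c=cv2.connectedComponentsWithStats(m); k=l[int(px[1]),int(px[0])]
    cs=max(cv2.findContours((l==k).astype(np.uint8),0,1)[0],key=cv2.contourArea).reshape(-1,2)
    P=at_z(s,cs,z)[:,:2]
    return cv2.minAreaRect(P.astype(np.float32)),st[k]
E
cat > b.py <<'E'
from m import *
t=snap('top'); s=snap('side')
print('cam',ray(t,[[0,0]])[0],ray(s,[[0,0]])[0])
print('spacer tri',tri(t,[277,202],s,[283,210]),'Tstop',tri(t,[340,195],s,[319,235]))
br,v=masks(t); print('plate px',t['img'][215,250],'table',t['img'][300,300],'rail',t['img'][169,280],'sp',t['img'][208,279])
print(fit_fixture(t,(250,215)))
for p in ([279,210],[336,248]): print(spacer(t,p))
# rail inner-face top edge candidates (crop px/3.3+offset)
e=np.array([[330,118],[450,137],[580,158]])/3.3+[150,130]
print(at_z(t,e,.02))
E
python3 b.py
```

```text
cam [0.34915152 0.02160139 1.08104442] [ 0.08576659 -0.78291802  0.71110401]
spacer tri (array([0.56845716, 0.01690231, 0.0150367 ]), np.float64(0.0035259374965118874)) Tstop (array([ 0.59199875, -0.13151284,  0.01124705]), np.float64(0.006582442146982308))
plate px [120 123 125] table [113 111 106] rail [37 38 41] sp [22 18 23]
(array([ 0.60017009,  0.03176654, -0.15984028]), np.float64(0.001743128020383719), ((0.5902650356292725, 0.033409565687179565), (0.4493595063686371, 0.2195747345685959), 80.91617584228516))
(((0.5676634311676025, 0.012733016163110733), (0.03765527531504631, 0.062372446060180664), 0.5527666211128235), array([265, 195,  28,  17, 417], dtype=int32))
(((0.5942442417144775, 0.006993591785430908), (0.9917927980422974, 1.4033788442611694), 0.556339681148529), array([     0,      0,    560,    420, 195352], dtype=int32))
[[ 0.65479554  0.0799456   0.02      ]
 [ 0.64172687 -0.00492305  0.02      ]
 [ 0.62734504 -0.09641486  0.02      ]]
```

```bash
cat > f.py <<'E'
from m import *
X0,Y0,TH=0.6002,0.0318,-0.1585
def W(x,y,z): c,s=np.cos(TH),np.sin(TH); return [X0+c*x-s*y,Y0+s*x+c*y,z]
def F(p): c,s=np.cos(TH),np.sin(TH); d=np.array(p[:2])-[X0,Y0]; return np.array([c*d[0]+s*d[1],-s*d[0]+c*d[1]])
A=[np.pi,0,TH]; B=[np.pi,0,TH-np.pi/2]
def rep(m=''):
    st=state(); print(m,'t %.2f'%st['time_s'],'F',np.round(F(st['ee_pos']),4),'z %.4f'%st['ee_pos'][2],'force',np.round(st['contact_force'],1))
E
cat > c.py <<'E'
from f import *
t=snap('top')
e=np.array([[640,180],[187,105]])/3.3+[150,130]; print('stem screws',[F(p) for p in at_z(t,e,.022)])
hand.gripper_to(0.0,20)
bot.goto(W(-.085,-.024,.26),A); rep()
bot.move_straight(W(-.085,-.024,.195),.15); rep()
print(bot.move_straight(W(-.085,-.024,.172),.02,threshold=4)); rep('touch')
z=state()['ee_pos'][2]+.004
bot.move_straight(W(-.085,-.024,z),.05); rep()
snap('top','t2.png'); snap('side','s2.png')
E
python3 c.py
```

```text
stem screws [array([ 0.03781172, -0.16593968]), array([0.03823489, 0.15728029])]
 t 5.56 F [-0.085  -0.0238] z 0.2601 force [ 1.  -0.3 -0.6]
 t 6.14 F [-0.0848 -0.0239] z 0.1952 force [0.6 0.1 0.4]
True
touch t 6.92 F [-0.0851 -0.024 ] z 0.1795 force [-0.7 -0.8  4.1]
 t 7.17 F [-0.0849 -0.024 ] z 0.1836 force [-0.2  0.   0.7]
```

```bash
cat > d.py <<'E'
from f import *
z=.1835; y=-.024
print(bot.move_straight(W(-.015,y,z),.06)); rep()
print(bot.move_straight(W(.012,y,z),.02,threshold=7)); rep('rail')
bot.dwell(.4); rep()
t=snap('top','t3.png'); snap('side','s3.png')
i=np.hstack([cv2.resize(cv2.imread('pics/t3.png')[140:260,190:370],None,fx=2.2,fy=2.2,interpolation=2),cv2.resize(cv2.imread('pics/s3.png')[140:260,220:360],None,fx=2.2,fy=2.2,interpolation=2)])
cv2.imwrite('pics/c3.png',i)
E
python3 d.py
```

```text
False
 t 8.58 F [-0.0153 -0.024 ] z 0.1834 force [0.2 0.1 0. ]
True
rail t 9.50 F [ 0.0027 -0.0241] z 0.1826 force [-0.1 -0.  -0.2]
 t 9.90 F [ 0.0021 -0.0241] z 0.1822 force [ 0.1 -0.3 -0.3]
```

View pics/c3.png

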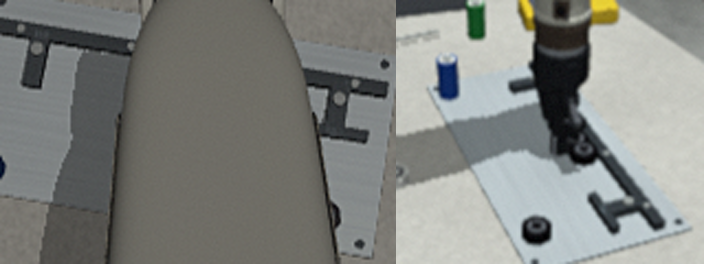

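The side view shows the spacer ahead of the fingers, close to the rail at (580,150). The top view is blocked by the arm. I'll press once more to be sure it is flush, then back off and look.

```bash
cat > e.py <<'E'
from f import *
z=.1835; y=-.024
print(bot.move_straight(W(.012,y,z),.015,threshold=12)); rep('rail')
bot.dwell(.3); rep()
bot.move_straight(W(-.03,y,z),.1); bot.move_straight(W(-.03,y,.24),.2)
bot.goto(W(-.025,.11,.24),B); rep()
t=snap('top','t4.png'); snap('side','s4.png')
i=np.hstack([cv2.resize(cv2.imread('pics/t4.png')[140:260,190:370],None,fx=2.5,fy=2.5,interpolation=2),cv2.resize(cv2.imread('pics/s4.png')[140:260,220:360],None,fx=2.5,fy=2.5,interpolation=2)])
cv2.imwrite('pics/c4.png',i)
E
python3 e.py
```

```text
True
rail t 10.43 F [ 0.0044 -0.0242] z 0.1818 force [ 0.7 -0.3  0.5]
 t 10.72 F [ 0.0039 -0.0242] z 0.1812 force [1.1 0.1 0.4]
 t 13.22 F [-0.0252  0.1097] z 0.2393 force [ 1.8 -0.   0.3]
```

View pics/c4.png

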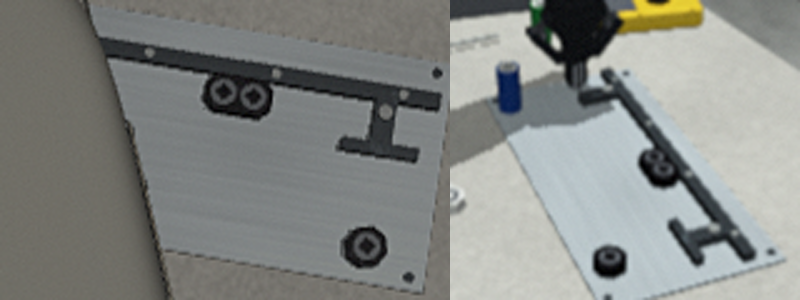

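The picture shows the spacer flat against the rail, with its middle at (238,95) in the crop and well short of the T. Next I'll slide it along the rail from its +y end.

```bash
cat > g.py <<'E'
from f import *
z=.1835; x=.030
bot.move_straight(W(x,.05,.24),.2); bot.move_straight(W(x,.05,z),.1); rep()
print(bot.move_straight(W(x,-.062,z),.05,threshold=15)); rep()
print(bot.move_straight(W(x,-.1,z),.02,threshold=7)); rep('stop')
print(bot.move_straight(W(x,-.1,z),.015,threshold=12)); rep('stop')
bot.move_straight(W(x-.005,-.045,z),.1); bot.move_straight(W(x-.005,-.045,.24),.2)
bot.goto(W(-.04,.1,.25),A); rep()
t=snap('top','t5.png'); snap('side','s5.png')
i=np.hstack([cv2.resize(cv2.imread('pics/t5.png')[150:230,270:370],None,fx=4,fy=4,interpolation=2),cv2.resize(cv2.imread('pics/s5.png')[190:270,270:365],None,fx=4,fy=4,interpolation=2)])
cv2.imwrite('pics/c5.png',i)
E
python3 g.py
```

```text
t 14.60 F [0.0301 0.0505] z 0.1839 force [-0.6  0.   0.1]
False
 t 16.99 F [ 0.0301 -0.0619] z 0.1836 force [-0.   0.5  0.6]
True
stop t 18.06 F [ 0.0298 -0.0811] z 0.1831 force [-0.3  0.9  0.8]
True
stop t 18.60 F [ 0.0293 -0.0825] z 0.1823 force [0.2 1.2 0.3]
 t 20.75 F [-0.0401  0.0996] z 0.2491 force [-0.6 -0.1  0.1]
```

View pics/c5.png

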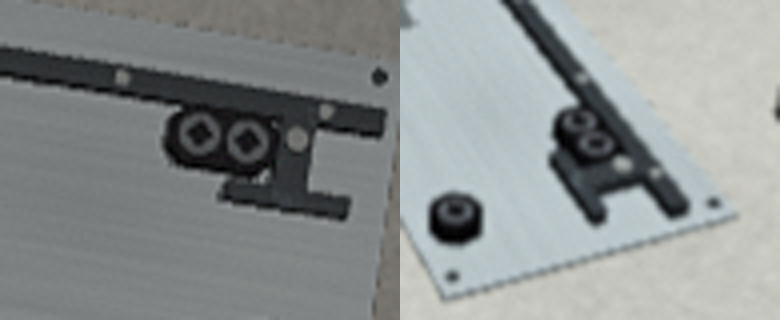

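The spacer is in the pocket against the stem: sockets at (200,133) and (248,140), stem screw at (297,138). Contact came at the predicted position. I'll press its exposed side toward the rail, then press the end again lightly, and check.

```bash
cat > k.py <<'E'
from f import *
z=.1835; y=-.108
bot.goto(W(-.03,y,.22),A); bot.move_straight(W(-.03,y,z),.1); rep()
bot.move_straight(W(-.008,y,z),.06)
print(bot.move_straight(W(.015,y,z),.02,threshold=9)); rep('rail')
bot.move_straight(W(-.03,y,z),.1); bot.move_straight(W(-.03,y,.22),.2)
bot.goto(W(.028,-.05,.22),B); bot.move_straight(W(.028,-.05,z),.1)
bot.move_straight(W(.028,-.07,z),.06)
print(bot.move_straight(W(.028,-.1,z),.02,threshold=9)); rep('stop')
bot.move_straight(W(.026,-.045,z),.1); bot.move_straight(W(.026,-.045,.24),.2)
bot.goto(W(-.04,.1,.25),A); rep()
t=snap('top','t6.png'); snap('side','s6.png')
i=np.hstack([cv2.resize(cv2.imread('pics/t6.png')[150:230,270:370],None,fx=4,fy=4,interpolation=2),cv2.resize(cv2.imread('pics/s6.png')[190:270,270:365],None,fx=4,fy=4,interpolation=2)])
cv2.imwrite('pics/c6.png',i)
E
python3 k.py
```

```text
t 22.22 F [-0.0299 -0.107 ] z 0.1834 force [ 0.8 -1.1 -0.3]
True
rail t 23.43 F [ 0.0026 -0.108 ] z 0.1825 force [-0.2  0.5  0.8]
True
stop t 27.49 F [ 0.0278 -0.0816] z 0.1832 force [0.4 1.2 0.7]
 t 29.63 F [-0.0401  0.0996] z 0.2491 force [-0.5 -1.2  0.6]
```

View pics/c6.png

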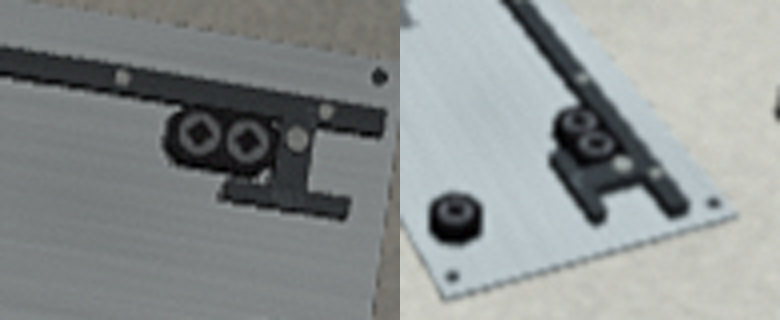

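The picture has not changed: the spacer is flush with the rail and the stem, with sockets at (200,133) and (248,140). Contact came at x 0.0026 and y -0.0816, the same as before.

```bash
python3 -c "
from station import job
print(job.sign_off())"
```

```text
the job is handed in; nothing more can be done
None
```

I pushed the black two-socket spacer flat against the rail, slid it into the T-stop's pocket and pressed it home against both rail and stop, then handed the job in; the last pictures and contact positions agree, but no verdict came back.

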